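Release the red tea ball from the two-lane dispenser

ROBOT

A 7-joint arm with a two-finger parallel gripper is mounted at the origin on the work surface. World frame = base frame: x ahead of the robot, y to its left, z up, the work surface at z = 0. Lengths are in m, angles in rad, forces in N, time in s.
With the tool pointing down it reaches from about 0.425 to 0.925 m from the base axis. Payload 6.8 kg.
Tool frame: the origin (TCP) lies at the very end of the fingers, on their centre line; the grasp point (between the pads) lies 19 mm behind it; y points along the fingers, x is the direction in which the jaws open and shut, and the axes are right-handed (so a half turn about y gives the same grasp; the last joint's range is limited). The gripper opens to 85 mm and grips with 20 to 120 N. Pads are 22 mm wide; open, the fingers measure 114 mm over their backs; the gripper's body (76 mm by 85 mm) begins 54 mm behind the grasp point. The pads swing forward as they close: fully open they stand 13 mm farther back than shut.
Start: joints at [-1.399, 0.477, 0.022, 1.555, -0.011, 1.109, -0.083], TCP at [0.186, 0.649, 0.208] pointing down, gripper open.
Joint ranges: [-2.96, 2.96], [-0.34, 2.1], [-1.41, 1.46], [0.24, 2.44], [-1.37, 4.51], [0.17, 1.92], [-2.96, 2.96]. Speed limits (rad/s): [2.39, 2.39, 3.14, 3.14, 3.14, 3.14, 3.14].

INTERFACE

Orientations are given as a rotation vector (axis times angle).
In Python, from bench import r, imaging gives the robot as it stands.
- The arm moves only by the shell command python3 -m jog 'ROWS' [FORCE]. ROWS is text: rows parted by semicolons, each of 7 numbers parted by spaces: the turn, a rotation vector about the tool's x, y, z in degrees, then the shift along the tool's x, y, z in mm, then the opening, from 0 (shut) to 1 (fully open). A call has exactly 5 rows; each row shifts and turns the commanded pose from where the row before left it, along the tool's axes as they then stand; what a row does not reach is not made up. A row lasts 1/12 s, in which the tool goes at most 41.7 mm and 7.16 degrees, less where a joint would pass 70% of its speed; a pose out of reach is approached as far as the arm can. A call with a gripper value outside its range is refused whole. The fingers move at their own pace and stop on an object; FORCE is the grip in N (left out, the last holds). Time passes only in rows, so rows that do not move let the fingers close, or fill a call up. It gives the time, the measured TCP pose, the force and the opening at its end, in the units of the state.
- r.get_obs(): the state, without advancing time (a new reading comes with each control period).
- imaging.grab_frame(name): name is "scene" or "side" or "wrist"; returns a dict with "color" (384x512x3 uint8, red, green, blue), "z_map" (384x512 float32, m along the optical axis (not along the pixel's ray), 0 where there is no reading), "fx", "fy", "cx", "cy" (pixels), "world_to_cam" (4x4, takes a point from world to camera coordinates); the wrist camera has in their place "hand_eye" (4x4, takes a point from camera to tool coordinates, whose origin is the TCP and whose axes are the tool frame's). Camera axes: x right, y up, looking along -z (the intrinsics and any distortion apply to the point x, -y, -z); pixel columns grow to the right and rows downward; lengths in m; the calibration is good to about 2 mm. A picture is of the moment at which its call begins: read the wrist's pose just before it.
- r.hand_in(): hands the job in, once; it reports no verdict.
The state is a dict: "clock": time; "joints": joint angles; "qvel": joint speeds; "tau": joint torques, N m; "tcp_pos": TCP position; "orientation": TCP orientation; "contact_force": force on the tool from outside, world axes, zero at the start; "moment": the same for the moment, N m; "grip_width": finger opening in m.
Only numpy, scipy, OpenCV 4.12 (cv2) and the standard library are available. Lean on these libraries where they do the work, as an engineer would, in place of code of your own. Each camera call takes 0.05 s, during which the arm holds its last target.

TASK

Let the red tea ball out of the dispenser: with a fingertip, press down the black paddle of the lever beside its lane so that the far end lifts the gate, keep it down until the ball has rolled into the steel tray, then let the lever come back up so the gate is shut again. The green tea ball must stay behind its own gate. Do not touch either ball with the hand, and leave the canister, cruet, scoop and pan lid where they are.

Things in the scene. Friction and masses are not known exactly. Their poses are not given: they have to be found in the camera images.
- dispenser: Fixed wooden two-lane dispenser, base 280 x 240 mm. Origin on the table under the lever pivots, midway between lanes; x runs down the lanes from paddles to tray, y to the left lane, z up. Turned up to 25 degrees. Lanes at y = +55 (left), -55 mm (right), 44 mm wide inside, x -55 to 130, walls to z 60 (back 82) mm, floors sloping down to +x. Pivot posts at x 0, y +-104, z up to 110 mm.
- paddle_left (a point): Centre of the top face of the left lever's black paddle, 44 mm along x, 40 mm along y. At rest level, 105 mm above the table, at x -135, y +70 mm in the dispenser's frame; moves and tilts with the lever. The steel lever runs along x at y +92 mm, pivots at x 0, z 95 mm; its far end (x 85 mm) carries the steel gate plate across the left lane, in front of the ball.
- paddle_right (a point): Same for the right lever, mirrored: paddle at x -135, y -70 mm in the dispenser's frame; its gate closes the right lane.
- lever_left (a joint): Left lever's angle, rad: 0 at rest (paddle up, gate shut), grows as the paddle is pressed; stop at 0.45, paddle centre about 59 mm lower. The ball is freed at about 0.3. A spring returns it to 0: about 2.5 N on the paddle starts it, about 5 N holds it at the stop.
- lever_right (a joint): Angle of the right lever, same meaning, for the right lane.
- tea_red_center (a point): Centre of the red enamelled tea ball, 36 mm across, 40 to 85 g. It starts in one of the two lanes (either), resting on the sloping floor against the gate, its centre about 62 mm above the table. The steel tray at the foot of both lanes is open above, x 130 to 250, y -100 to 100 mm in the dispenser frame, floor 6 mm and walls 54 mm above the table; a freed ball rolls into it by itself.
- tea_green_center (a point): Centre of the green enamelled tea ball, same size, in the other lane.
- canister: Loose round steel canister with lid, 80 mm across, 105 mm high over its knob; origin at the centre of its underside. Bystander.
- cruet: Loose small amber-glass cruet with cork, 60 mm across, 113 mm high; origin at the centre of its underside. Bystander.
- scoop: Loose red plastic scoop, 145 mm long and 46 mm wide, up to 26 mm high, bowl towards its +x; origin on its underside at the back of the bowl. Bystander.
- pan_lid: Loose stainless tea-saucepan lid lying flat, 130 mm across, 39 mm high over its black knob; origin at the centre of its underside. Bystander.
Mind the look-alikes: they are no part of the job. Leave any purple or white look-alike of the part that bears tea_green_center alone.

How it is judged:
By the outcome, as a careful person would: the job done as asked, in the order asked, and still so for the second after the job is handed in, with the robot touching nothing.
It also fails if it takes over 32 s, if anything falls off the work surface, if the arm or the gripper's body presses on something with over 40 N, if the wrist force passes 120 N, or if a joint passes its speed limit or range.

## Working session

There is one attempt and no reset: what is moved stays moved. The work goes in short steps, Python scripts to look and compute and a shell command to move; the robot and the scene stay as the last step left them, time stands still between calls to the robot, and variables do not carry over. Pictures are saved under pics/ and viewed, and the job is handed in when it is done.

```bash
ls; mkdir -p pics
python3 - <<'E'
from bench import r, imaging
import cv2,pickle
o=r.get_obs(); print(o)
for n in ("scene","side"):
    f=imaging.grab_frame(n); pickle.dump(f,open(f"pics/{n}0.pkl","wb"))
    cv2.imwrite(f"pics/{n}0.png",f["color"][:,:,::-1])
    print(n,f["fx"],f["cx"],f["cy"],f["world_to_cam"], f.keys())
E
```

```text
pics
{'clock': 0.0, 'joints': array([-1.39914436,  0.47780793,  0.02236156,  1.5564293 , -0.01149043,
        1.10930298, -0.08309285]), 'qvel': array([ 8.97242698e-04,  1.74485119e-05,  9.97462597e-04, -1.43056582e-05,
       -8.96962140e-04, -1.46220360e-04, -1.38013177e-03]), 'tau': array([-1.58510793e-04, -5.96447110e+01,  1.60810445e+00, -2.81196070e+01,
        1.24439568e-02,  9.25263186e-03, -3.09473978e-05]), 'tcp_pos': array([0.18623968, 0.64815042, 0.20743029]), 'orientation': array([-1.3298885 , -0.99974938,  1.00200403]), 'contact_force': array([ 0.03255081, -0.02344345,  0.38370268]), 'moment': array([ 0.01058281,  0.03505192, -0.06725762]), 'grip_width': 0.08538843326263239}
scene 396.05674440277613 260.0969539388245 196.65377162711945 [[-0.65572079  0.75500185  0.00156739  0.39633411]
 [-0.63404385 -0.55179321  0.54176807  0.30815592]
 [ 0.40990077  0.35425479  0.84052656 -1.39918319]
 [ 0.          0.          0.          1.        ]] dict_keys(['color', 'z_map', 'fx', 'fy', 'cx', 'cy', 'world_to_cam'])
side 400.7447220558486 252.50096135533323 184.2792563514475 [[ 9.98159444e-01 -6.06373224e-02  9.16637268e-04 -5.82229448e-01]
 [ 4.48012916e-02  7.47498938e-01  6.62750467e-01 -7.94804178e-02]
 [-4.08725991e-02 -6.61489571e-01  7.48839755e-01 -1.07392661e+00]
 [ 0.00000000e+00  0.00000000e+00  0.00000000e+00  1.00000000e+00]] dict_keys(['color', 'z_map', 'fx', 'fy', 'cx', 'cy', 'world_to_cam'])
```

View pics/scene0.png

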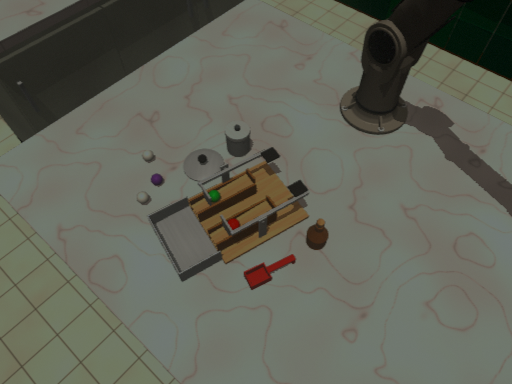

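View pics/side0.png

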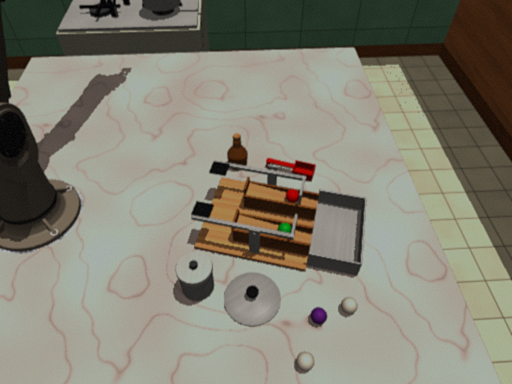

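The red ball is in the left lane, at about (233,224) in scene and (292,195) in side. Its paddle is at about (298,188) in scene and (218,169) in side. The cruet stands close to that paddle. Next I'll measure by triangulating masks.

```bash
cat > h.py <<'E'
import numpy as np,cv2,pickle
def ray(f,u,v):
    M=f["world_to_cam"];R=M[:3,:3];t=M[:3,3]
    d=np.array([(u-f["cx"])/f["fx"],-(v-f["cy"])/f["fy"],-1.])
    return -R.T@t, R.T@d
def onz(f,u,v,z):
    o,d=ray(f,u,v); return o+d*(z-o[2])/d[2]
def tri(a,b):
    (o1,d1),(o2,d2)=a,b
    s=np.linalg.lstsq(np.c_[d1,-d2],o2-o1,rcond=None)[0]
    p,q=o1+s[0]*d1,o2+s[1]*d2
    return (p+q)/2,np.linalg.norm(p-q)*1000
def depthpt(f,u,v):
    o,d=ray(f,u,v); return o+d*f["z_map"][int(round(v)),int(round(u))]
def blobs(m,lo=8):
    n,l,s,c=cv2.connectedComponentsWithStats(m.astype(np.uint8))
    return [(s[i,4],c[i].round(1),s[i,:4]) for i in range(1,n) if s[i,4]>=lo],l
def project(f,P):
    c=f["world_to_cam"][:3,:3]@P+f["world_to_cam"][:3,3]
    return np.array([f["cx"]+f["fx"]*c[0]/-c[2], f["cy"]-f["fy"]*c[1]/-c[2]])
E
python3 - <<'E'
from h import *
for n,roi in (("scene",(130,100,340,300)),("side",(170,120,380,300))):
    f=pickle.load(open(f"pics/{n}0.pkl","rb"));c=f["color"].astype(int)
    hsv=cv2.cvtColor(f["color"],cv2.COLOR_RGB2HSV)
    H,S,V=[hsv[:,:,i].astype(int) for i in range(3)]
    r=np.zeros(V.shape,bool); r[roi[1]:roi[3],roi[0]:roi[2]]=1
    for nm,m in (("black",(V<28)),("red",((H<6)|(H>174))&(S>200)&(V>80)),("green",(H>45)&(H<80)&(S>150)&(V>60))):
        print(n,nm)
        for a,ce,bb in blobs(m&r,12)[0]: print(a,ce,bb,depthpt(f,*ce).round(4))
    big=cv2.resize(f["color"][roi[1]:roi[3],roi[0]:roi[2],::-1],None,fx=3,fy=3,interpolation=cv2.INTER_CUBIC)
    cv2.imwrite(f"pics/{n}0z.png",big)
E
```

```text
scene black
scene red
80 [233.4 223.2] [228 219  11  11] [ 0.6858 -0.0243  0.0778]
160 [280.1 263.2] [266 255  29  18] [0.6737 0.1307 0.0256]
238 [257.1 276.4] [246 267  24  19] [0.736  0.1037 0.0057]
scene green
80 [214.1 194.4] [209 190  11  11] [ 0.6554 -0.1261  0.0815]
side black
158 [219.1 168.1] [210 163  19  12] [0.4984 0.0436 0.1009]
205 [202.2 209.2] [192 202  21  15] [ 0.4578 -0.0933  0.1049]
96 [251.8 291.8] [247 287  11  11] [ 0.5647 -0.2794  0.0396]
side red
226 [293.2 167. ] [267 159  48  17] [0.7069 0.1055 0.0281]
110 [292.1 194.4] [286 189  13  12] [ 0.682  -0.0369  0.0765]
side green
96 [284.6 227. ] [278 223  13   9] [ 0.6511 -0.1381  0.0788]
```

View pics/scene0z.png

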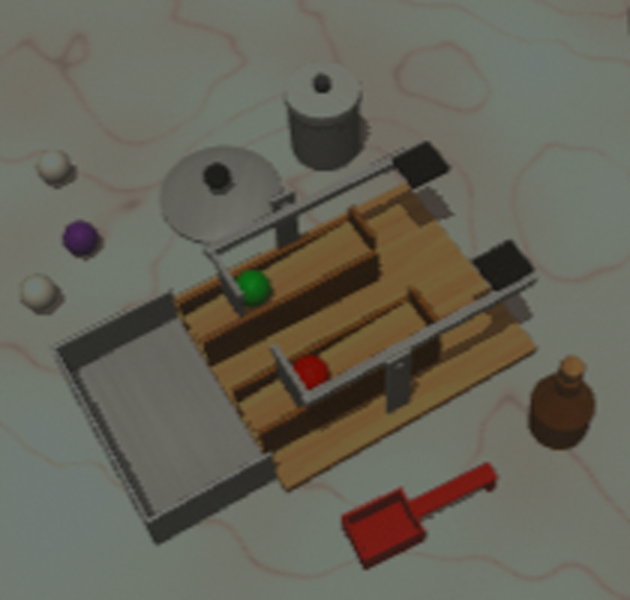

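View pics/side0z.png

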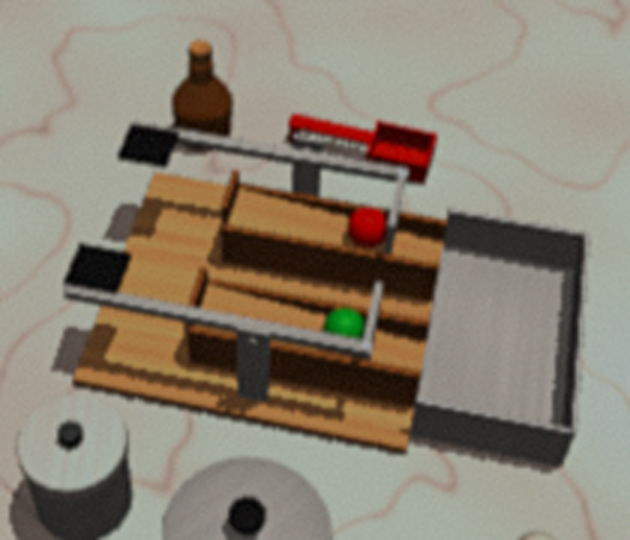

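Run:
```python
from h import *
S={n:pickle.load(open(f"pics/{n}0.pkl","rb")) for n in ("scene","side")}
cen={}
for n,boxes in (("scene",{"L":(286,178,312,198),"R":(260,145,282,163)}),("side",{"L":(205,160,232,178),"R":(188,198,216,222)})):
    f=S[n]
    V=f["color"].max(2).astype(int)
    for k,(a,b,c,d) in boxes.items():
        m=np.zeros(V.shape,np.uint8); m[b:d,a:c]=V[b:d,a:c]<38
        bl,l=blobs(m,20); bl.sort(key=lambda t:-t[0])
        i=l[int(round(bl[0][1][1])),int(round(bl[0][1][0]))]
        ys,xs=np.where(l==i)
        rr=cv2.minAreaRect(np.c_[xs,ys].astype(np.float32))
        cen[n,k]=np.array(bl[0][1]); 
        print(n,k,bl[0],np.round(rr[0],1),np.round(rr[1],1), "z105:",onz(f,*bl[0][1],.105).round(4),"depth",depthpt(f,*bl[0][1]).round(4))
P={}
for k in "LR":
    P[k],e=tri(ray(S["scene"],*cen["scene",k]),ray(S["side"],*cen["side",k])); print(k,P[k].round(4),round(e,1))
P["red"],e=tri(ray(S["scene"],233.4,223.2),ray(S["side"],292.1,194.4)); print("red",P["red"].round(4),e)
P["grn"],e=tri(ray(S["scene"],214.1,194.4),ray(S["side"],284.6,227)); print("grn",P["grn"].round(4),e)
d=(P["L"]-P["R"])[:2]; print("sep",np.linalg.norm(d),"yaw",np.degrees(np.arctan2(-d[0],d[1])))
d2=(P["red"]-P["grn"])[:2]; print("ballsep",np.linalg.norm(d2),"yaw",np.degrees(np.arctan2(-d2[0],d2[1])))
yaw=np.arctan2(-d[0],d[1]); ex=np.array([np.cos(yaw),np.sin(yaw)]);ey=np.array([-ex[1],ex[0]])
O=(P["L"][:2]+P["R"][:2])/2+0.135*ex; print("origin",O)
for k in P: q=P[k][:2]-O; print(k,"disp frame",(q@ex).round(4),(q@ey).round(4),P[k][2].round(4))
# cruet: cork & depth
hsv=cv2.cvtColor(S["side"]["color"],cv2.COLOR_RGB2HSV)
q=depthpt(S["scene"],317,238);print("cruet front",q); print("cork", depthpt(S["scene"],320,222),depthpt(S["side"],237,136))
# from bottom: base pixels
from bench import r
from scipy.spatial.transform import Rotation as Ro
o=r.get_obs(); print(Ro.from_rotvec(o["orientation"]).as_matrix().round(3))
```

```text
scene L (np.int32(171), array([297.3, 188.2]), array([288, 181,  19,  16], dtype=int32)) [297.4 188.1] [12.8 14.4] z105: [0.5001 0.0448 0.105 ] depth [0.5001 0.0448 0.1051]
scene R (np.int32(147), array([269.7, 154.6]), array([261, 148,  18,  14], dtype=int32)) [269.6 154.7] [10.7 14.8] z105: [ 0.4598 -0.0888  0.105 ] depth [ 0.4607 -0.088   0.1066]
side L (np.int32(167), array([219.2, 168.1]), array([210, 162,  19,  13], dtype=int32)) [219.1 168.1] [17.1 10.7] z105: [0.4989 0.0396 0.105 ] depth [0.4986 0.0436 0.1009]
side R (np.int32(210), array([202.2, 209.2]), array([192, 202,  21,  15], dtype=int32)) [202.1 209.2] [18.2 12.6] z105: [ 0.4578 -0.0934  0.105 ] depth [ 0.4578 -0.0933  0.1049]
L [0.4983 0.0434 0.1013] 0.8
R [ 0.4574 -0.0906  0.1014] 0.1
red [ 0.6828 -0.0289  0.0675] 1.7727020776671458
grn [ 0.6517 -0.132   0.0707] 1.2455368920725154
sep 0.14010666289670556 yaw -16.97435331735421
ballsep 0.10776588571496588 yaw -16.799709861658528
origin [ 0.60700795 -0.06301812]
L disp frame -0.135 0.0701 0.1013
R disp frame -0.135 -0.0701 0.1014
red disp frame 0.0626 0.0548 0.0675
grn disp frame 0.0629 -0.053 0.0707
cruet front [0.56672651 0.16791951 0.06216483]
cork [0.54954897 0.15702781 0.1134524 ] [0.5493188  0.14963232 0.11558251]
[[ 0.276 -0.    -0.961]
 [ 0.961 -0.002  0.276]
 [-0.002 -1.    -0.   ]]
```

Both paddles triangulate to 101 mm high and 140 mm apart, which fits the text. Ball separation (108 mm) and yaw (-17°) also agree. The red ball is in the left lane. The tool's jaw axis already lies along the dispenser's y, so I'll translate over with the fingers shut.

```bash
python3 -m jog '0 0 0 -15 0 -14 0; 0 0 0 -25 0 -23 0; 0 0 0 -25 0 -23 0; 0 0 0 -25 0 -23 0; 0 0 0 -25 0 -23 0' 40
python3 -m jog '0 0 0 -25 0 -23 0; 0 0 0 -25 0 -23 0; 0 0 0 -25 0 -23 0; 0 0 0 -25 0 -23 0; 0 0 0 -25 0 -23 0'
```

```text
clock: 0.52
tcp_pos: [0.2569, 0.5071, 0.2079]
orientation: [-1.329, -1.0, 1.001]
contact_force: [0.0, 0.2, 1.2]
grip_width: 0.0257
clock: 0.93
tcp_pos: [0.3328, 0.3552, 0.2082]
orientation: [-1.329, -1.0, 1.001]
contact_force: [1.0, 0.2, 0.4]
grip_width: -0.0001
```

```bash
python3 -m jog '0 0 0 -25 0 -23 0; 0 0 0 -25 0 -23 0; 0 0 0 -25 0 -23 0; 0 0 0 -25 0 -23 0; 0 0 0 -25 0 -23 0'
python3 -m jog '0 0 0 -25 0 -24 0; 0 0 0 -25 0 -24 0; 0 0 0 -20 0 -24 0; 0 0 0 -10 0 -10 0; 0 0 0 0 0 0 0'
python3 - <<'E'
from bench import r
from scipy.spatial.transform import Rotation as Ro
import numpy as np
o=r.get_obs(); R=Ro.from_rotvec(o["orientation"]).as_matrix();print(o["tcp_pos"],R.round(3),o["contact_force"])
d=np.array([.4959,.042,.125])-o["tcp_pos"]; print((R.T@d*1000).round(1))
E
```

```text
clock: 1.35
tcp_pos: [0.4087, 0.2034, 0.2083]
orientation: [-1.328, -1.001, 1.001]
contact_force: [0.0, 0.8, -0.1]
grip_width: 0.0001
clock: 1.77
tcp_pos: [0.4665, 0.1017, 0.2083]
orientation: [-1.332, -0.996, 0.996]
contact_force: [0.1, -1.0, 0.7]
grip_width: 0.0003
[0.46654627 0.10174426 0.20833442] [[ 0.282  0.    -0.959]
 [ 0.959 -0.001  0.282]
 [-0.001 -1.    -0.001]] [ 0.1187626  -1.0138572   0.66889449]
[-48.9  83.4 -45. ]
```

```bash
python3 -m jog '0 0 0 -10 0 -9 0; 0 0 0 -10 0 -9 0; 0 0 0 -10 0 -9 0; 0 0 0 -10 0 -9 0; 0 0 0 -9 0 -9 0'
python3 -m jog '0 0 0 0 20 0 0; 0 0 0 0 20 0 0; 0 0 0 0 20 0 0; 0 0 0 0 20 0 0; 0 0 0 0 0 0 0'
python3 - <<'E'
from bench import r,imaging
from h import *
from scipy.spatial.transform import Rotation as Ro
o=r.get_obs(); R=Ro.from_rotvec(o["orientation"]).as_matrix();print(o["clock"],o["tcp_pos"],o["contact_force"])
d=np.array([.4959,.042,.125])-o["tcp_pos"]; print((R.T@d*1000).round(1))
ims=[]
for n,roi in (("scene",(200,120,350,280)),("side",(170,80,320,240))):
    f=imaging.grab_frame(n);print(n,project(f,o["tcp_pos"]))
    ims.append(cv2.resize(f["color"][roi[1]:roi[3],roi[0]:roi[2],::-1],None,fx=2.6,fy=2.6))
cv2.imwrite("pics/over1.png",np.hstack(ims))
E
```

```text
clock: 2.18
tcp_pos: [0.4945, 0.0465, 0.2081]
orientation: [-1.327, -1.001, 1.002]
contact_force: [-0.7, -0.2, -0.7]
grip_width: 0.0001
clock: 2.6
tcp_pos: [0.4918, 0.0468, 0.125]
orientation: [-1.325, -0.996, 1.006]
contact_force: [-0.0, 0.9, -0.2]
grip_width: -0.0001
2.6 [0.49175493 0.04682777 0.12501944] [-0.04207249  0.90960726 -0.24262184]
[-3.5 -0.  -5.3]
scene [300.378854   182.57236814]
side [215.93654846 160.80640782]
```

View pics/over1.png

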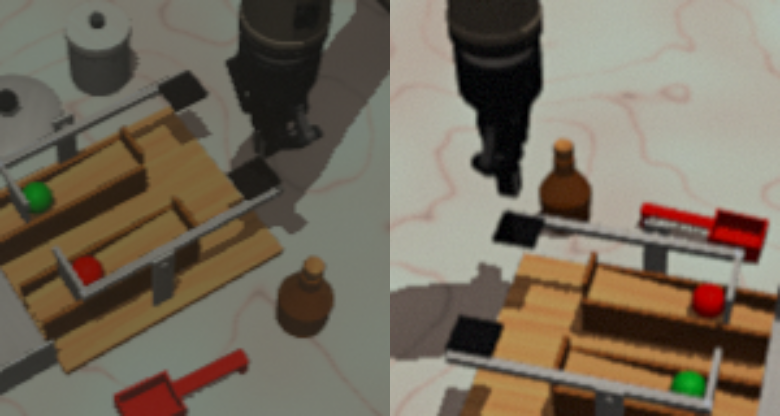

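The visible fingertip is several pixels from where the measured TCP projects: (300,182) in scene and (216,161) in side. I'll settle this with depth before pressing.

Run:
```python
from bench import r,imaging
from h import *
o=r.get_obs();print(o["clock"],o["tcp_pos"],o["joints"].round(3),np.abs(o["qvel"]).max())
ims=[]
for n,roi in (("scene",(270,120,350,220)),("side",(180,80,260,180))):
    f=imaging.grab_frame(n);pickle.dump(f,open(f"pics/{n}2.pkl","wb"))
    f0=pickle.load(open(f"pics/{n}0.pkl","rb"))
    # points nearer than before => arm
    m=(f0["z_map"]-f["z_map"]>0.015)&(f["z_map"]>0)
    v,u=np.where(m)
    z=f["z_map"][v,u]
    M=f["world_to_cam"]; c=np.c_[(u-f["cx"])/f["fx"]*z,-(v-f["cy"])/f["fy"]*z,-z]
    P=(c-M[:3,3])@M[:3,:3]
    k=np.linalg.norm(P[:,:2]-o["tcp_pos"][:2],axis=1)<.08
    P=P[k];U=np.c_[u,v][k]
    for lo in np.arange(.10,.26,.015):
        s=(P[:,2]>=lo)&(P[:,2]<lo+.015)
        if s.sum(): print(n,round(lo,3),s.sum(),P[s].mean(0).round(4),P[s].min(0).round(3),P[s].max(0).round(3),U[s].mean(0).round(0))
    im=cv2.resize(f["color"][roi[1]:roi[3],roi[0]:roi[2],::-1],None,fx=5,fy=5)
    im=np.clip(im.astype(int)*2,0,255).astype(np.uint8)
    p=(project(f,o["tcp_pos"])-np.array(roi[:2]))*5
    cv2.circle(im,tuple(int(x) for x in p),4,(255,0,255),-1)
    ims.append(im)
cv2.imwrite("pics/over2.png",np.hstack(ims))
```

```text
2.7 [0.49425581 0.04672054 0.1281734 ] [-0.539  0.298  0.38   2.073 -0.153  0.799  1.225] 0.028991429487276413
scene 0.145 8 [0.5026 0.0492 0.1566] [0.499 0.04  0.15 ] [0.505 0.057 0.16 ] [300. 179.]
scene 0.16 29 [0.501  0.049  0.1671] [0.492 0.034 0.16 ] [0.506 0.062 0.175] [300. 176.]
scene 0.175 25 [0.5029 0.0498 0.181 ] [0.494 0.032 0.175] [0.507 0.06  0.19 ] [301. 173.]
scene 0.19 50 [0.5026 0.0465 0.2002] [0.485 0.014 0.191] [0.514 0.072 0.205] [300. 168.]
scene 0.205 80 [0.5029 0.0506 0.2117] [0.49  0.004 0.205] [0.517 0.086 0.22 ] [302. 167.]
scene 0.22 87 [0.506  0.0446 0.2272] [ 0.491 -0.005  0.22 ] [0.52  0.098 0.235] [300. 162.]
scene 0.235 154 [0.507  0.0681 0.2427] [ 0.481 -0.012  0.235] [0.523 0.109 0.249] [308. 164.]
scene 0.25 91 [0.5095 0.0759 0.257 ] [0.497 0.03  0.25 ] [0.518 0.096 0.265] [310. 162.]
side 0.145 11 [0.5001 0.0408 0.156 ] [0.489 0.036 0.152] [0.507 0.05  0.16 ] [218. 154.]
side 0.16 42 [0.4956 0.0372 0.1681] [0.483 0.03  0.161] [0.507 0.05  0.175] [216. 151.]
side 0.175 26 [0.4981 0.0382 0.1807] [0.486 0.03  0.175] [0.506 0.051 0.189] [217. 147.]
side 0.19 38 [0.5005 0.0378 0.2004] [0.476 0.01  0.192] [0.515 0.071 0.205] [217. 141.]
side 0.205 44 [0.4985 0.0269 0.2139] [0.474 0.001 0.205] [0.518 0.085 0.22 ] [216. 140.]
side 0.22 72 [0.5002 0.0283 0.2269] [ 0.47  -0.008  0.22 ] [0.518 0.087 0.234] [217. 136.]
side 0.235 143 [0.4893 0.0077 0.2434] [ 0.468 -0.015  0.235] [0.517 0.054 0.25 ] [211. 136.]
side 0.25 101 [0.4923 0.0169 0.257 ] [ 0.473 -0.003  0.25 ] [0.517 0.054 0.265] [212. 129.]
```

View pics/over2.png

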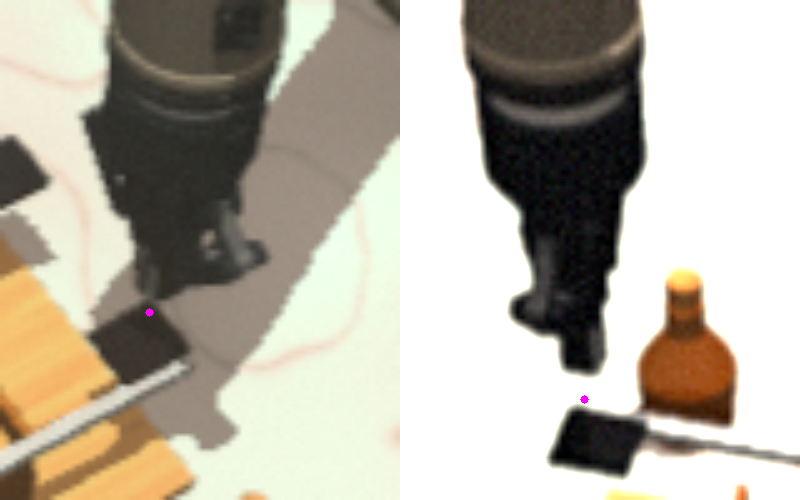

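The visible tip sits about 17 mm higher than the reported TCP, but its xy agrees within about 5 mm. I'll descend slowly and use force and pictures to find the contact height.

```bash
python3 -m jog '0 0 0 -3 4 0 0; 0 0 0 0 5 0 0; 0 0 0 0 5 0 0; 0 0 0 0 5 0 0; 0 0 0 0 0 0 0'
python3 - <<'E'
from bench import r,imaging
from h import *
a=[];o=r.get_obs();print(o["clock"],o["tcp_pos"],o["contact_force"],o["orientation"])
ims=[]
for n,roi in (("scene",(270,120,350,220)),("side",(180,80,260,180))):
    f=imaging.grab_frame(n)
    im=cv2.resize(f["color"][roi[1]:roi[3],roi[0]:roi[2],::-1],None,fx=5,fy=5)
    im=np.clip(im.astype(int)*2.5,0,255).astype(np.uint8)
    p=(project(f,o["tcp_pos"])-np.array(roi[:2]))*5
    cv2.circle(im,tuple(int(x) for x in p),3,(255,0,255),-1)
    ims.append(im)
    o=r.get_obs();print(o["clock"],o["tcp_pos"],o["contact_force"])
cv2.imwrite("pics/over3.png",np.hstack(ims))
E
```

```text
clock: 3.22
tcp_pos: [0.4934, 0.0431, 0.1084]
orientation: [-1.328, -0.999, 1.002]
contact_force: [-0.2, -0.0, 1.0]
grip_width: 0.0002
3.2167 [0.49337565 0.04314551 0.10837897] [-0.17483657 -0.01549619  0.95126074] [-1.32797728 -0.99926061  1.00180636]
3.2667 [0.49363012 0.04315481 0.10876837] [ 0.26633704  0.0161358  -0.50667544]
3.3167 [0.4939293  0.04317228 0.10909621] [-0.31429139  0.08693322 -0.24204201]
```

View pics/over3.png

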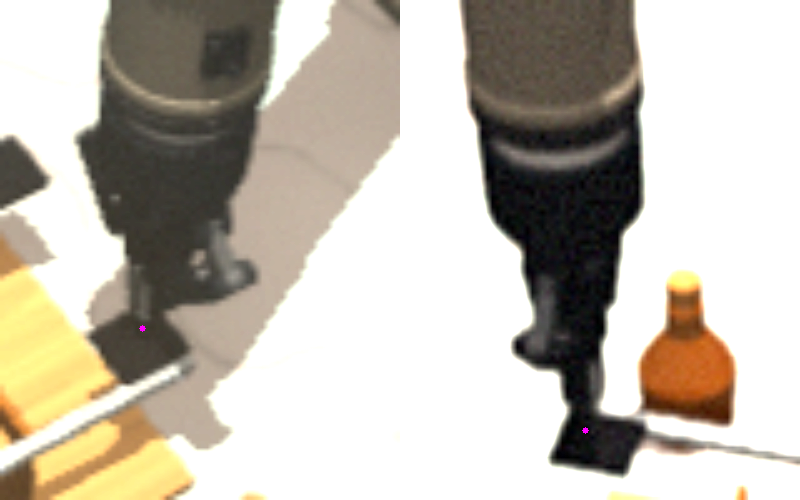

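The tip is above the paddle's middle, with its bottom at about (583,410) in the side crop, and there's no contact yet. I'll keep going down.

```bash
python3 -m jog '0 0 0 0 4 0 0; 0 0 0 0 4 0 0; 0 0 0 0 4 0 0; 0 0 0 0 0 0 0; 0 0 0 0 0 0 0'
python3 -m jog '0 0 0 0 4 0 0; 0 0 0 0 4 0 0; 0 0 0 0 4 0 0; 0 0 0 0 0 0 0; 0 0 0 0 0 0 0'
python3 - <<'E'
from bench import r,imaging
from h import *
a=[];o=r.get_obs();print(o["clock"],o["tcp_pos"],o["contact_force"],o["orientation"])
ims=[]
for n,roi in (("scene",(220,150,320,250)),("side",(200,100,300,200))):
    f=imaging.grab_frame(n)
    im=cv2.resize(f["color"][roi[1]:roi[3],roi[0]:roi[2],::-1],None,fx=4,fy=4)
    im=np.clip(im.astype(int)*2.5,0,255).astype(np.uint8)
    ims.append(im)
    o=r.get_obs();print(o["clock"],o["tcp_pos"],o["contact_force"])
cv2.imwrite("pics/over4.png",np.hstack(ims))
E
```

```text
clock: 3.73
tcp_pos: [0.4938, 0.0432, 0.097]
orientation: [-1.328, -1.0, 1.001]
contact_force: [0.3, 0.1, -0.5]
grip_width: -0.0
clock: 4.15
tcp_pos: [0.4939, 0.0432, 0.0851]
orientation: [-1.328, -1.0, 1.001]
contact_force: [0.6, 0.4, -0.0]
grip_width: -0.0002
4.15 [0.49388133 0.04315606 0.08505471] [ 0.6022568   0.41788611 -0.03481166] [-1.32844096 -1.00000421  1.0011496 ]
4.2 [0.49406858 0.04316798 0.0852635 ] [ 0.32778772  0.63804472 -0.86904281]
4.25 [0.49417656 0.04319605 0.08538368] [ 0.8842334  -0.27200728 -0.24714863]
```

View pics/over4.png

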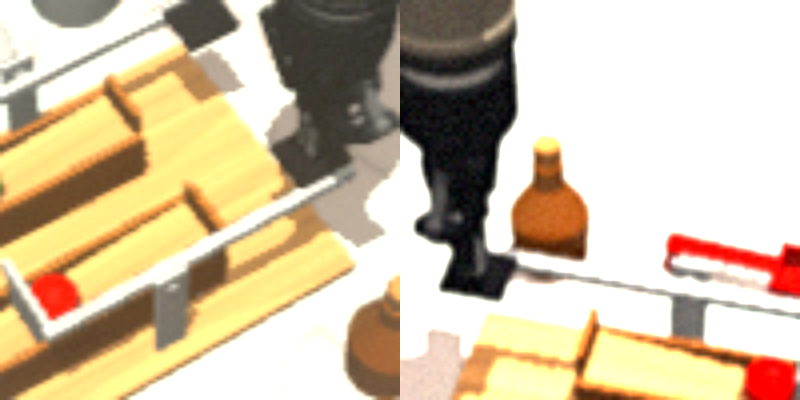

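```bash
python3 -m jog '0 0 0 0 4 0 0; 0 0 0 0 4 0 0; 0 0 0 0 4 0 0; 0 0 0 0 0 0 0; 0 0 0 0 0 0 0'
python3 -m jog '0 0 0 0 4 0 0; 0 0 0 0 4 0 0; 0 0 0 0 4 0 0; 0 0 0 0 0 0 0; 0 0 0 0 0 0 0'
python3 - <<'E'
from bench import r,imaging
from h import *
a=[];o=r.get_obs();print(o["clock"],o["tcp_pos"],o["contact_force"],o["orientation"])
ims=[]
for n,roi in (("scene",(220,150,320,250)),("side",(200,100,300,200))):
    f=imaging.grab_frame(n)
    im=cv2.resize(f["color"][roi[1]:roi[3],roi[0]:roi[2],::-1],None,fx=4,fy=4)
    im=np.clip(im.astype(int)*2.5,0,255).astype(np.uint8)
    ims.append(im)
    o=r.get_obs();print(o["clock"],o["tcp_pos"],o["contact_force"])
cv2.imwrite("pics/over5.png",np.hstack(ims))
E
```

```text
clock: 4.67
tcp_pos: [0.4942, 0.0433, 0.0732]
orientation: [-1.329, -1.001, 1.001]
contact_force: [-0.3, 0.3, 1.9]
grip_width: -0.0002
clock: 5.08
tcp_pos: [0.4943, 0.0432, 0.0612]
orientation: [-1.329, -1.001, 1.001]
contact_force: [0.3, 0.1, 0.9]
grip_width: 0.0002
5.0833 [0.49431605 0.04319154 0.06118206] [0.33082449 0.09023744 0.92258589] [-1.32884507 -1.00057229  1.00061857]
5.1333 [0.49416931 0.04316593 0.0612581 ] [0.38015587 0.34911802 1.52927431]
5.1833 [0.49406231 0.04320995 0.06131931] [1.46359387 0.31047432 2.20265865]
```

View pics/over5.png

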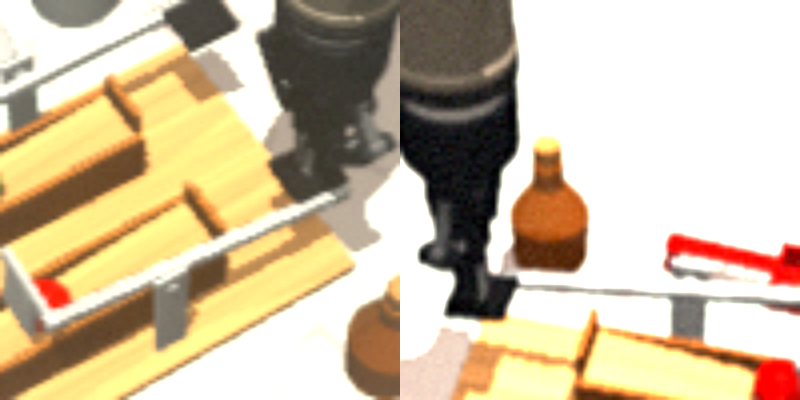

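The lever is turning as expected and force is about 2 N. I'll press on, edging forward with the paddle.

```bash
python3 -m jog '0 0 0 0 4 -1 0; 0 0 0 0 4 -1 0; 0 0 0 0 4 -1 0; 0 0 0 0 4 -1 0; 0 0 0 0 0 0 0'
python3 -m jog '0 0 0 0 4 -1 0; 0 0 0 0 4 -1 0; 0 0 0 0 4 0 0; 0 0 0 0 0 0 0; 0 0 0 0 0 0 0'
python3 - <<'E'
from bench import r,imaging
from h import *
a=[];o=r.get_obs();print(o["clock"],o["tcp_pos"],o["contact_force"],o["orientation"])
ims=[]
for n,roi in (("scene",(140,150,340,300)),("side",(190,90,390,290))):
    f=imaging.grab_frame(n)
    im=cv2.resize(f["color"][roi[1]:roi[3],roi[0]:roi[2],::-1],None,fx=2,fy=2 if n=="side" else 400/150)
    im=np.clip(im.astype(int)*2.,0,255).astype(np.uint8)
    ims.append(im)
    o=r.get_obs();print(o["clock"],o["tcp_pos"],o["contact_force"])
cv2.imwrite("pics/over6.png",np.hstack(ims))
E
```

```text
clock: 5.6
tcp_pos: [0.4967, 0.0422, 0.0442]
orientation: [-1.327, -0.999, 1.003]
contact_force: [-3.4, 2.6, 2.3]
grip_width: -0.0002
clock: 6.02
tcp_pos: [0.5002, 0.0413, 0.0333]
orientation: [-1.329, -1.0, 1.0]
contact_force: [-2.8, 0.5, 2.9]
grip_width: -0.0001
6.0167 [0.50020679 0.04130065 0.03330062] [-2.76362261  0.46602435  2.89258973] [-1.32918864 -1.00049449  1.00035852]
6.0667 [0.50019521 0.04137128 0.03344756] [-2.8333917   0.08985029  3.37382273]
6.1167 [0.50018467 0.04138308 0.03354391] [-2.26632861  0.14262417  3.07338202]
```

View pics/over6.png

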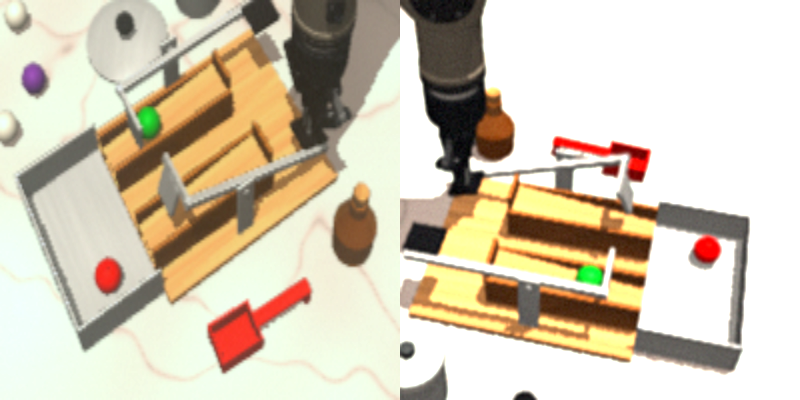

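The red ball is in the tray, at about (108,275) in the scene crop, and green is still behind its gate. I'll raise the finger steadily so the lever follows it back up.

```bash
python3 -m jog '0 0 0 0 -5 1 0; 0 0 0 0 -7 1 0; 0 0 0 0 -7 1 0; 0 0 0 0 -7 1 0; 0 0 0 0 -7 1 0'
python3 -m jog '0 0 0 0 -6 0 0; 0 0 0 0 -6 0 0; 0 0 0 0 -6 0 0; 0 0 0 0 -6 0 0; 0 0 0 0 -6 0 0'
python3 -m jog '0 0 0 0 -12 0 0; 0 0 0 0 -15 0 0; 0 0 0 0 -15 0 0; 0 0 0 0 -15 0 0; 0 0 0 0 -10 0 0'
python3 -m jog '0 0 0 0 -10 0 0; 0 0 0 0 0 0 0; 0 0 0 0 0 0 0; 0 0 0 0 0 0 0; 0 0 0 0 0 0 0'
cat > chk.py <<'E'
from bench import r,imaging
from h import *
import sys
t=sys.argv[1]
o=r.get_obs();print(o["clock"],o["tcp_pos"],o["contact_force"])
ims=[]
for n,roi in (("scene",(130,100,340,300)),("side",(170,120,380,320))):
    f=imaging.grab_frame(n)
    im=cv2.resize(f["color"][roi[1]:roi[3],roi[0]:roi[2],::-1],(400,380))
    ims.append(np.clip(im.astype(int)*2.,0,255).astype(np.uint8))
    f0=pickle.load(open(f"pics/{n}0.pkl","rb"))
    d=np.abs(f["color"].astype(int)-f0["color"]).max(2)>45
    d[:roi[1]]=0;d[roi[3]:]=0;d[:,:roi[0]]=0;d[:,roi[2]:]=0
    print(n,"changed:",[(int(a),c.tolist()) for a,c,_ in blobs(d,6)[0]])
    hsv=cv2.cvtColor(f["color"],cv2.COLOR_RGB2HSV);H,S,V=[hsv[:,:,i].astype(int) for i in range(3)]
    for nm,m in (("red",((H<6)|(H>174))&(S>200)&(V>80)),("green",(H>45)&(H<80)&(S>150)&(V>60))):
        print(nm,[(int(a),c.tolist(),depthpt(f,*c).round(3).tolist()) for a,c,_ in blobs(m,25)[0] if 130<c[0]<380 and 120<c[1]<320])
cv2.imwrite(f"pics/{t}.png",np.hstack(ims))
E
python3 chk.py fin1
```

```text
clock: 6.53
tcp_pos: [0.4953, 0.0429, 0.0675]
orientation: [-1.329, -1.001, 1.0]
contact_force: [-2.4, -0.4, 2.3]
grip_width: -0.0003
clock: 6.95
tcp_pos: [0.4957, 0.0429, 0.0971]
orientation: [-1.329, -1.001, 1.0]
contact_force: [0.2, 0.6, 0.2]
grip_width: 0.0
clock: 7.37
tcp_pos: [0.4959, 0.0429, 0.165]
orientation: [-1.33, -1.002, 0.999]
contact_force: [-0.4, 0.3, -0.5]
grip_width: -0.0
clock: 7.78
tcp_pos: [0.4945, 0.0429, 0.1726]
orientation: [-1.328, -0.999, 1.002]
contact_force: [-0.1, 0.2, 0.0]
grip_width: 0.0001
7.7833 [0.49448392 0.0428763  0.17256405] [-0.06852238  0.19610585  0.03714768]
scene changed: [(3384, [313.0, 140.9]), (82, [310.1, 199.3]), (94, [233.6, 223.4]), (133, [180.9, 260.3])]
red [(90, [179.8, 259.8], [0.845, -0.071, 0.041]), (157, [280.0, 263.3], [0.675, 0.131, 0.028]), (234, [257.0, 276.4], [0.736, 0.103, 0.005])]
green [(85, [214.3, 194.6], [0.655, -0.126, 0.08])]
side changed: [(365, [211.6, 129.6]), (851, [186.2, 201.9]), (159, [291.1, 196.2]), (197, [353.0, 217.9])]
red [(229, [293.6, 167.1], [0.71, 0.113, 0.019]), (115, [354.8, 216.0], [0.84, -0.086, 0.037])]
green [(96, [284.6, 227.0], [0.651, -0.138, 0.079])]
```

View pics/fin1.png

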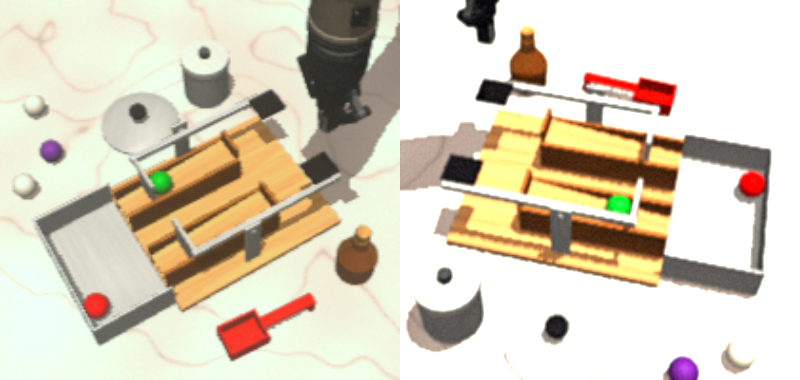

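The lever is back at rest: the only changes from the first pictures are the arm, its shadow and the red ball. I'll wait briefly for the ball to settle, check once more, and hand in.

```bash
for i in 1; do python3 -m jog '0 0 0 0 -5 0 0; 0 0 0 0 0 0 0; 0 0 0 0 0 0 0; 0 0 0 0 0 0 0; 0 0 0 0 0 0 0'; python3 -m jog '0 0 0 0 0 0 0; 0 0 0 0 0 0 0; 0 0 0 0 0 0 0; 0 0 0 0 0 0 0; 0 0 0 0 0 0 0';  python3 -m jog '0 0 0 0 0 0 0; 0 0 0 0 0 0 0; 0 0 0 0 0 0 0; 0 0 0 0 0 0 0; 0 0 0 0 0 0 0'; done | grep -E "clock|force"
python3 chk.py fin2
```

```text
clock: 8.3
contact_force: [-0.0, -0.1, -0.1]
clock: 8.72
contact_force: [-0.8, -0.2, 0.2]
clock: 9.13
contact_force: [0.3, -0.9, -0.2]
9.1333 [0.49511684 0.04296056 0.17841082] [ 0.26833507 -0.87871161 -0.18112593]
scene changed: [(3371, [313.0, 140.7]), (77, [310.2, 199.6]), (94, [233.6, 223.4]), (133, [180.9, 260.3])]
red [(89, [179.8, 259.7], [0.845, -0.073, 0.038]), (158, [280.2, 263.2], [0.673, 0.131, 0.025]), (234, [257.1, 276.3], [0.735, 0.103, 0.003])]
green [(85, [214.3, 194.6], [0.654, -0.127, 0.078])]
side changed: [(331, [211.5, 128.7]), (857, [186.2, 202.0]), (158, [291.1, 196.2]), (196, [353.0, 217.9])]
red [(230, [293.6, 167.1], [0.709, 0.112, 0.021]), (115, [354.7, 216.1], [0.839, -0.086, 0.038])]
green [(96, [284.6, 227.0], [0.651, -0.14, 0.081])]
```

```bash
python3 -c "
from bench import r
print(r.hand_in())"
```

```text
the job is handed in; nothing more can be done
None
```

The red tea ball is out of the dispenser and lying still in the steel tray, and the job is handed in at about 9 s of the 32 s allowed. I pressed the left paddle down with the closed fingertips until the ball had rolled out, then raised them so the lever came back up and shut the gate.

- **Final pictures:** Two sets taken about 1.3 s apart agree. The red ball is at about (0.84, -0.08) m and the left lever looks the same as at the start. The green ball is still behind its gate. The canister, cruet, scoop and pan lid show no change.
- **Forces:** The largest force I saw while pressing was about 5 N, and it was back to noise (under 1 N) once the hand was clear.
- **One disagreement:** The shut fingertips appeared about 17 mm higher in the pictures than the reported tool point. The paddle began to move at a reported height of about 0.085 m instead of 0.105 m, so I found contact by pictures and force, not by that height.

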